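# Check-weigh a set of bearing balls on a spring scale

## Task

Pick up the blue scoop by its grip and pour its steel balls into the pan of the spring scale until their weight brings the pan down onto its stop. Then stand the empty scoop upright on the table clear of the scale and let go; leave the orange scoop where it is.

Things in the scene. Friction and masses are not known exactly. Their poses are not given: they have to be found in the camera images.
- blue_scoop_grip (a point): Blue scoop 120x64 mm, walls 40 high, on the table, five loose 25 mm steel balls (64 g) in it. Point: middle of its yellow grip block (36x16x40, pinch the 16 from above; top at 95), 78 above the table. x: from open mouth to back, y: across (the 16), z up. Mouth's floor edge: 65 to -x, 56 below the point, 56 wide. Floor rises 8 deg to the mouth: balls stay when level, roll out at 30-40 deg tip.
- orange_scoop_grip (a point): The other scoop, orange, of the same shape, with four light white plastic balls in it; not to be used. The point is the middle of its grip block, 78 mm above the table, axes as for the blue scoop.
- pan_floor (a point): Round steel scale pan: centre of its inner floor, 79 mm above the table when empty. Mouth 154 mm across inside, its rim 46 above this point. Open above and on three sides; on its own +y side stand a green column and spring tube, from 96 mm off the centre, 195 tall. Grey base 22 high, fixed: 95 from the centre along x both ways, 105 along -y, 175 along +y. z up.
- pan (a joint): How far the pan has sunk on its spring, in m: 0 empty, 0.025 resting on its hard stop. The full travel needs about 2.2 N: four of the five steel balls bring it onto the stop, three do not.

How it is judged (in metres and radians):
At the end, for the whole second after the job is handed in: The pan rests on its stop (sunk more than 22.5 mm of 25) under the balls alone; the blue scoop stands upright (within 10 degrees) on the table, its grip point 68 to 90 mm above the table and more than 120 mm from the pan's centre (value of joint pan above 0.0225 m and angle between blue_scoop_grip's own z axis and vertical below 0.17 rad and height (world z) of blue_scoop_grip between 0.068 and 0.09 m and horizontal distance between blue_scoop_grip and pan_floor above 0.12 m); the robot touches nothing.
It fails at once if the orange scoop is moved by more than 30 mm (distance of orange_scoop_grip from where it was at the start of the episode above 0.03 m).
It also fails if it takes over 69 s, if anything falls off the work surface, if the arm or the gripper's body presses on something with over 40 N, if the wrist force passes 120 N, or if a joint passes its speed limit or range.

## Robot

A 6-joint arm with a two-finger parallel gripper is mounted at the origin on the work surface. World frame = base frame: x ahead of the robot, y to its left, z up, the work surface at z = 0. Lengths are in m, angles in degrees, forces in N, time in s.
With the tool pointing down it reaches from about 0.325 to 0.85 m from the base axis. Payload 15.5 kg.
Tool frame: the origin (TCP) lies midway between the tips of the shut fingers; the grasp point (between the pads) lies 19 mm behind it; z points along the fingers, y is the line along which they close (so a half turn about z gives the same grasp; the last joint's range is limited). The gripper opens to 91 mm and grips with 3 to 60 N. Pads are 32 mm wide; open, the fingers measure 118 mm over their backs; the gripper's body (76 mm by 178 mm) begins 60 mm behind the grasp point.
Start: joints at [59.502, 28.281, 77.091, -0, 74.628, -5.472], TCP at [0.264, 0.566, 0.214] pointing down, gripper open.
Joint ranges: [-166.48, 166.48], [-47.26, 123.95], [12.59, 153.08], [-70.14, 250.14], [6.76, 159.57], [-176.63, 176.63]. Speed limits (degrees/s): [108.29, 108.29, 147.25, 172.46, 172.46, 172.46].

## Interface

Orientations are given as a 3x3 rotation matrix whose columns are the frame's x, y, z axes.
In Python, from bench import ctrl gives the robot as it stands. The module is installed in compiled form; this text tells all that it offers. Calls block until the motion is done:
- ctrl.goto(position, orientation): joint-space move of the TCP to a pose.
- ctrl.move_l(position, vel=0.15, ori=None, contact_N=None): straight line of the TCP; ori=None keeps the orientation; vel is the mean speed in m/s. With contact_N (N) it stops when the force on the tool has changed by that much, and returns True; else False.
- ctrl.movej(angles): joint-space move.
- ctrl.command_gripper(opening): opening from 0.0 (shut) to 1.0 (fully open); the grip force is fixed at half the most; returns when the fingers have stopped.
- ctrl.sleep(seconds).
- ctrl.ik(position, orientation): joint angles nearest the present ones, or None.
- ctrl.read_camera(name): name is "side" or "top"; returns the picture (420x560x3 uint8, blue, green, red); there is no depth.
- ctrl.camera_params(name): a dict with "fx", "fy", "cx", "cy" (pixels), "pose" (4x4, takes a point from camera to world coordinates). Camera axes: x right, y up, looking along -z (the intrinsics and any distortion apply to the point x, -y, -z); pixel columns grow to the right and rows downward; lengths in m; the calibration is good to about 2 mm. A picture is of the moment at which its call begins. camera_params takes no time and is no camera call.
A pose or a line that the arm cannot do raises ctrl.MotionError and nothing moves.
- ctrl.sign_off(): hands the job in; it is judged then, once.
Readings, each from a call of its own:
- ctrl.current_t(): time.
- ctrl.current_q(): joint angles.
- ctrl.current_dq(): joint speeds.
- ctrl.current_effort(): joint torques, N m.
- ctrl.current_tool_pos(): TCP position.
- ctrl.current_eef_rot(): TCP orientation.
- ctrl.current_contact_force(): force on the tool from outside, world axes, zero at the start.
- ctrl.current_wrist_torque(): the same for the moment, N m.
- ctrl.current_grip_width(): opening from 0.0 (shut) to 1.0 (fully open).
- ctrl.current_grasp_force(): force on a finger pad.
Only numpy, scipy, OpenCV 4.12 (cv2) and the standard library are available. Lean on these libraries where they do the work, as an engineer would, in place of code of your own. Each camera call takes 0.05 s, during which the arm holds its last target. There are 200 camera calls.

## Working session

There is one attempt and no reset: what is moved stays moved. The work goes in short steps, each a Python script; the robot and the scene stay as the last script left them, time stands still between calls to the robot, and variables do not carry over. Pictures are saved under pics/ and viewed, at most 10 in all, crops included, and the job is handed in when it is done.

```bash
mkdir -p pics
python3 - <<'E'
from bench import ctrl
import cv2,numpy as np
for n in("top","side"):
    cv2.imwrite(f"pics/{n}0.png",ctrl.read_camera(n)); p=ctrl.camera_params(n)
    print(n,{k:(np.round(v,4).tolist()) for k,v in p.items()})
E
```

```text
top {'fx': 503.7187, 'fy': 503.7187, 'cx': 281.7155, 'cy': 212.5865, 'pose': [[-0.0016, 0.9898, -0.1428, 0.3802], [-0.9996, 0.0024, 0.0275, 0.0183], [0.0275, 0.1428, 0.9894, 1.2475], [0.0, 0.0, 0.0, 1.0]]}
side {'fx': 389.2016, 'fy': 389.2016, 'cx': 276.4069, 'cy': 204.2794, 'pose': [[0.9996, 0.0189, -0.0205, 0.5067], [-0.0276, 0.7739, -0.6327, -0.5269], [0.0039, 0.633, 0.7742, 0.7682], [0.0, 0.0, 0.0, 1.0]]}
```

View pics/top0.png

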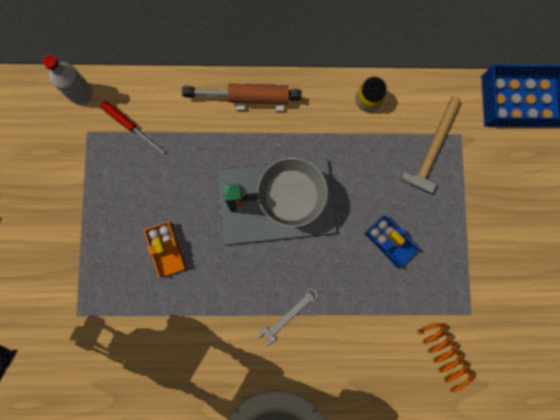

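View pics/side0.png

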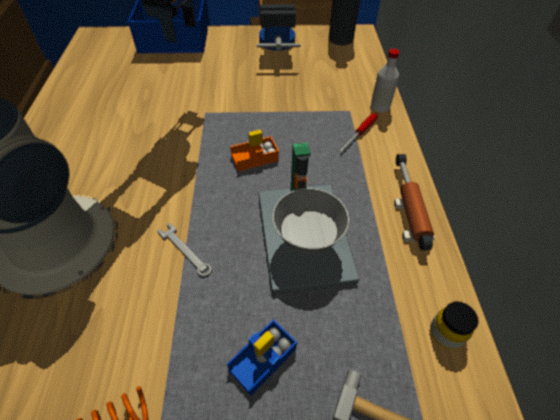

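The top view shows the blue scoop at about (392,240), with its balls at the upper left and its mouth at the lower right. The pan is at about (292,192) with the green column to its left (+y), and the orange scoop is at about (165,248). The side view agrees: blue scoop near (263,357), pan near (310,218).

```bash
cat > h.py <<'E'
from bench import ctrl
import cv2,numpy as np
def ray(n,uv):
    p=ctrl.camera_params(n);T=np.array(p["pose"])
    d=np.array([(uv[0]-p["cx"])/p["fx"],-(uv[1]-p["cy"])/p["fy"],-1.]);return T[:3,3],T[:3,:3]@d
def onz(n,uv,z):
    o,d=ray(n,uv);return o+d*(z-o[2])/d[2]
def tri(a,b):
    (o1,d1),(o2,d2)=ray("top",a),ray("side",b)
    s=np.linalg.lstsq(np.c_[d1,-d2],o2-o1,rcond=None)[0]
    p,q=o1+s[0]*d1,o2+s[1]*d2;return (p+q)/2,np.linalg.norm(p-q)
def mask(im,lo,hi,box):
    m=cv2.inRange(cv2.cvtColor(im,cv2.COLOR_BGR2HSV),lo,hi);k=np.zeros_like(m);x0,y0,x1,y1=box;k[y0:y1,x0:x1]=m[y0:y1,x0:x1];return k
def cen(m):
    c=max(cv2.findContours(m,0,2)[0],key=cv2.contourArea);M=cv2.moments(m,True);return (M["m10"]/M["m00"],M["m01"]/M["m00"]),c
E
python3 - <<'E'
from h import *
t=cv2.imread("pics/top0.png");s=cv2.imread("pics/side0.png")
Y=((20,120,110),(35,255,255));B=((105,130,30),(125,255,255))
bt,bs=(355,205,430,275),(215,310,310,400)
a,_=cen(mask(t,*Y,bt));b,_=cen(mask(s,*Y,bs));print("grip",a,b,tri(a,b))
m=mask(t,*B,bt);_,c=cen(m)
P=np.array([onz("top",q[0],.04)[:2] for q in c],np.float32);r=cv2.minAreaRect(P);print(r,cv2.boxPoints(r))
g=cv2.medianBlur(cv2.cvtColor(t,6),3)
h=cv2.HoughCircles(g[140:250,230:350],cv2.HOUGH_GRADIENT,1,20,param1=80,param2=20,minRadius=20,maxRadius=42);print(h)
for x,y,rr in h[0]: print(onz("top",(x+230,y+140),.125),onz("top",(x+230,y+140),.079),rr)
v=np.hstack([cv2.resize(t[140:260,230:350],(400,400),interpolation=2),cv2.resize(t[200:275,355:430],(400,400),interpolation=2)]);cv2.imwrite("pics/c1.png",v)
E
```

```text
grip (396.6020408163265, 236.62244897959184) (263.3333333333333, 339.9166666666667) (array([ 0.49231011, -0.2798893 ,  0.09209061]), np.float64(0.0020574588251759036))
((0.4869619905948639, -0.28342950344085693), (0.1196957677602768, 0.07353366166353226), 42.53229904174805) [[ 0.4180057  -0.29679367]
 [ 0.46771488 -0.35098037]
 [ 0.5559183  -0.27006534]
 [ 0.50620914 -0.21587864]]
[[[62.5 52.5 34.2]]]
[ 0.58824405 -0.03745424  0.125     ] [ 0.59676977 -0.03973703  0.079     ] 34.2
```

View pics/c1.png

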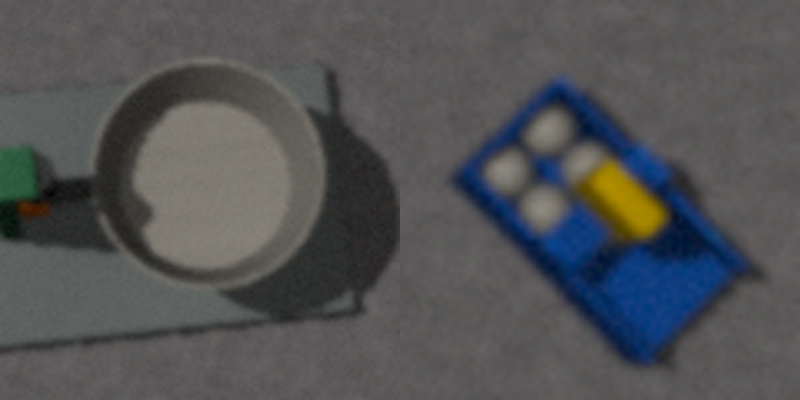

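The crop puts the pan rim centre at about (293,192), which is world (0.588, -0.038). The blue scoop's mouth points to the lower right, so its x axis has a yaw of about 42.5°. Next I check reach for the pour over several yaws.

```bash
cat >> h.py <<'E'
from scipy.spatial.transform import Rotation as Ro
PAN=np.array([.588,-.038]);GRIP=np.array([.491,-.281,.078]);YAW=42.5
def rs(yaw,th=0): return Ro.from_euler("ZY",[yaw,-th],degrees=True).as_matrix()
def tool(grip,R,flip):   # tcp pose for scoop grip pose
    x=R[:,0]*flip;z=-R[:,2];return grip+.019*z,np.c_[x,np.cross(z,x),z]
def mouth(m,yaw,th,flip): # tcp pose with mouth edge middle at m
    R=rs(yaw,th);return tool(m-R@[-.065,0,-.056],R,flip)
def mpt(yaw,off,z): return np.r_[PAN+off*rs(yaw)[:2,0],z]
E
python3 - <<'E'
from h import *
for f in(1,-1):
    print("grasp",f,ctrl.ik(*tool(GRIP,rs(YAW),f)))
    for yaw in(-60,-45,-30,-10,10,30,170,200,230):
        print(yaw,[None if q is None else np.round(q).astype(int).tolist() for q in(ctrl.ik(*mouth(mpt(yaw,.02,.15),yaw,t,f)) for t in(0,40,65))])
E
```

```text
grasp 1 [-3.58300146e+01  3.47785258e+01  9.46296675e+01 -2.54444375e-14
  5.05918067e+01  1.16699854e+01]
-60 [[-15, 31, 77, 0, 72, 135], [7, 25, 98, -50, 51, -173], None]
-45 [[-14, 32, 74, 0, 74, 121], None, None]
-30 [[-12, 33, 73, 0, 74, 108], [-1, 20, 108, -50, 24, 161], [10, 30, 127, 230, 49, -109]]
-10 [[-10, 34, 71, 0, 75, 90], [-9, 18, 111, -2, 11, 93], [-9, 30, 135, 181, 50, -90]]
10 [[-7, 34, 72, 0, 75, 73], [-18, 18, 111, 51, 23, 19], [-29, 30, 133, 134, 52, -76]]
30 [[-5, 33, 73, 0, 74, 55], [-24, 21, 106, 53, 40, -2], [-40, 31, 123, 96, 59, -61]]
170 [[-9, 20, 96, 0, 64, -89], [-10, 44, 58, 0, 118, -90], [-10, 62, 36, 1, 148, -89]]
200 [[-14, 21, 95, 0, 64, -124], [-3, 43, 60, -16, 114, -114], [0, 60, 40, -28, 140, -121]]
230 [[-17, 23, 91, 0, 66, -157], [3, 39, 68, -28, 101, -135], [10, 54, 55, -43, 121, -136]]
grasp -1 [-3.58300146e+01  3.47785258e+01  9.46296675e+01 -2.54444375e-14
  5.05918067e+01 -1.68330015e+02]
-60 [[-15, 31, 77, 0, 72, -45], [7, 25, 98, -50, 51, 7], None]
-45 [[-14, 32, 74, 0, 74, -59], [4, 22, 104, -52, 38, -3], None]
-30 [[-12, 33, 73, 0, 74, -72], [-1, 20, 108, -50, 24, -19], [10, 30, 127, 230, 49, 71]]
-10 [[-10, 34, 71, 0, 75, -90], [-9, 18, 111, -2, 11, -87], [-9, 30, 135, 181, 50, 90]]
10 [[-7, 34, 72, 0, 75, -107], [-18, 18, 111, 51, 23, -161], [-29, 30, 133, 134, 52, 104]]
30 [[-5, 33, 73, 0, 74, -125], None, [-40, 31, 123, 96, 59, 119]]
170 [[-9, 20, 96, 0, 64, 91], [-10, 44, 58, 0, 118, 90], [-10, 62, 36, 1, 148, 91]]
200 [[-14, 21, 95, 0, 64, 56], [-3, 43, 60, -16, 114, 66], [0, 60, 40, -28, 140, 59]]
230 [[-17, 23, 91, 0, 66, 23], [3, 39, 68, -28, 101, 45], [10, 54, 55, -43, 121, 44]]
```

Pouring with the mouth away from the robot (yaw about 190°, flip +1) stays well conditioned. Next: grasp and lift.

Run:
```python
from h import *
p=ctrl.current_tool_pos();ctrl.move_l([p[0],p[1],.36],vel=.25)
P,R=tool(GRIP,rs(YAW),1)
ctrl.goto(P+[0,0,.24],R);ctrl.command_gripper(.6)
ctrl.move_l(P+[0,0,.06],vel=.2)
print(ctrl.move_l(P,vel=.06,contact_N=6),ctrl.current_tool_pos())
ctrl.command_gripper(0);print(ctrl.current_grip_width()*91,ctrl.current_grasp_force())
ctrl.move_l(P+[0,0,.15],vel=.1);ctrl.sleep(.3)
print(ctrl.current_grip_width()*91,ctrl.current_contact_force(),ctrl.current_t())
t=ctrl.read_camera("top");s=ctrl.read_camera("side")
cv2.imwrite("pics/l.png",np.hstack([cv2.resize(t[170:290,330:450],(400,400)),cv2.resize(s[220:400,180:360],(400,400))]))
```

```text
False [ 0.4912108  -0.28117719  0.05934954]
15.850988935704288 29.99741703271866
15.607782263104312 [-0.43954799 -0.3974513  -5.09034729] 9.4583
```

View pics/l.png

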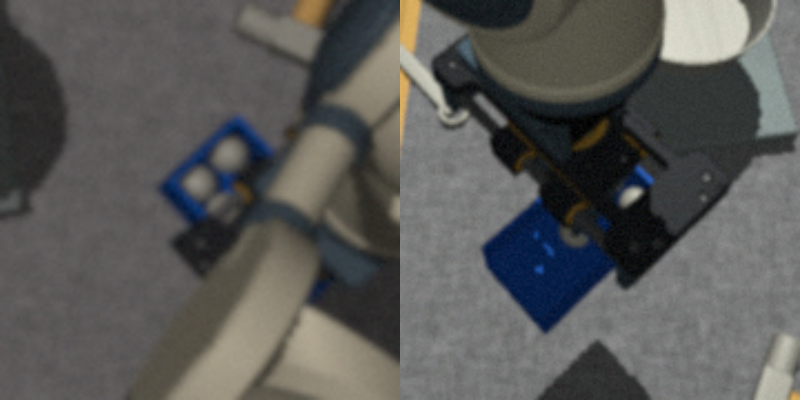

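It is held level at a width of 15.7 mm with the balls in the back. Next: carry to the pan and tip slowly.

Run:
```python
from h import *
y=190
def M(th,z,off=.022): return mouth(mpt(y,off,z)+[0,-.006,0],y,th,1)
P0=ctrl.current_tool_pos()
Pe,_=M(0,.175)
Pm=(np.array(P0)+Pe)/2;Pm[0]-=.0;Pm[2]=Pe[2]
ctrl.move_l(Pm,vel=.05,ori=tool(Pm,rs(116),1)[1])
ctrl.move_l(Pe,vel=.05,ori=M(0,.175)[1]);ctrl.sleep(.2)
print(ctrl.current_contact_force(),ctrl.current_t())
for th,z,v in((15,.16,.04),(25,.145,.04),(32,.138,.03),(38,.136,.02),(44,.135,.02),(52,.135,.03)):
    P,R=M(th,z);ctrl.move_l(P,vel=v,ori=R);ctrl.sleep(.2)
    print(th,np.round(ctrl.current_contact_force(),2),ctrl.current_t())
for n in("top","side"): cv2.imwrite(f"pics/p_{n}.png",ctrl.read_camera(n))
a=cv2.imread("pics/p_top.png")[130:290,200:360];b=cv2.imread("pics/p_side.png")[100:300,220:420]
cv2.imwrite("pics/p.png",np.hstack([cv2.resize(a,(400,400)),cv2.resize(b,(400,400))]))
```

```text
[ 0.80364969 -0.14112634 -5.54192533] 14.5083
15 [ 0.26 -0.79 -5.38] 15.15
25 [ 0.51  0.27 -2.  ] 15.8
32 [ 0.19 -0.76 -2.02] 16.4167
38 [-1.52  1.08 -2.07] 17.125
44 [-0.7   0.17 -1.93] 17.85
52 [ 0.17 -0.02 -1.72] 18.55
```

View pics/p.png

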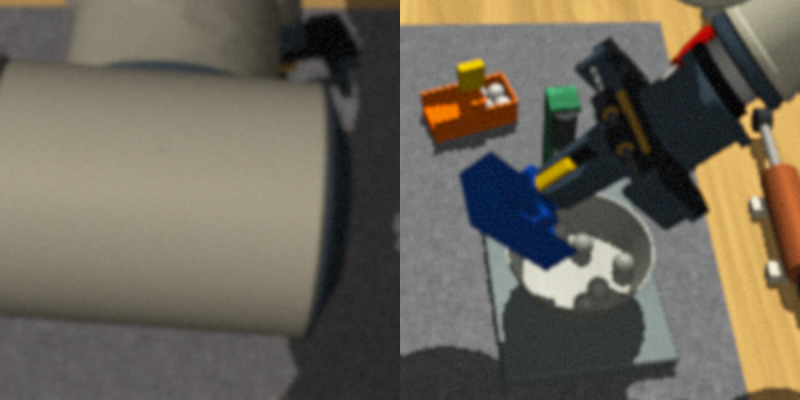

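The force fell by 3.4 N, so all the balls have left the scoop; the side view shows them in the pan. Next: retreat, level, and move to the placing spot.

Run:
```python
from h import *
y=190
def M(th,z,off=.022): return mouth(mpt(y,off,z)+[0,-.006,0],y,th,1)
P=np.array(ctrl.current_tool_pos());ctrl.move_l(P+[0,0,.06],vel=.1)
P,R=M(0,.19);ctrl.move_l(P,vel=.06,ori=R)
G=np.array([.49,-.28,.078]);P,R=tool(G,rs(116),1)
ctrl.move_l(P+[0,0,.15],vel=.06,ori=R);ctrl.sleep(.2)
print(ctrl.current_contact_force(),ctrl.current_t())
a=ctrl.read_camera("top")[130:250,230:350];b=ctrl.read_camera("side")[160:400,180:420]
cv2.imwrite("pics/r.png",np.hstack([cv2.resize(a,(400,400)),cv2.resize(b,(400,400))]))
```

```text
[-0.18646612 -0.2620192  -1.7663181 ] 24.7583
```

View pics/r.png

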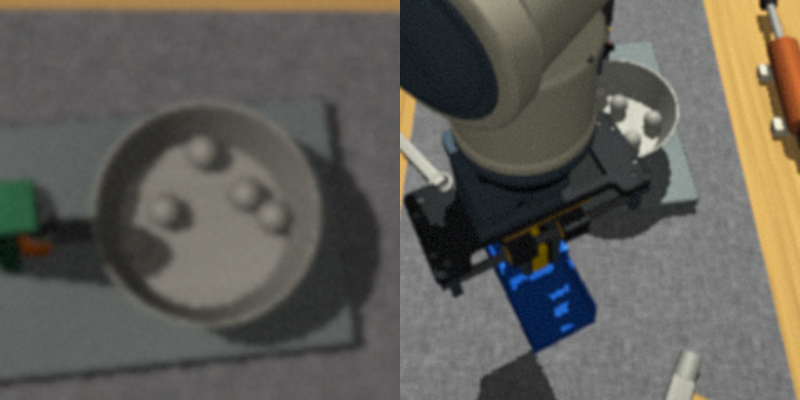

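Four balls are clearly visible in the pan, at crop (208,152), (248,193), (273,216) and (168,212), and the scoop hangs level. Next: put it down.

Run:
```python
from h import *
P,R=tool(np.array([.49,-.28,.078]),rs(116),1)
ctrl.move_l(P+[0,0,.02],vel=.12)
print(ctrl.move_l(P-[0,0,.004],vel=.03,contact_N=3),ctrl.current_tool_pos()-P,ctrl.current_contact_force())
ctrl.command_gripper(.35);ctrl.sleep(.3)
ctrl.move_l(P+[0,0,.05],vel=.1);ctrl.move_l(P+[0,0,.18],vel=.2)
ctrl.goto([.36,-.42,.35],R);ctrl.sleep(.3)
print(ctrl.current_t())
t=ctrl.read_camera("top");b=ctrl.read_camera("side");cv2.imwrite("pics/f_top.png",t);cv2.imwrite("pics/f_side.png",b)
cv2.imwrite("pics/f.png",np.hstack([cv2.resize(t[130:330,230:430],(400,400)),cv2.resize(b[150:400,180:430],(400,400))]))
a,_=cen(mask(t,(20,120,110),(35,255,255),(340,190,440,290)));print(a,onz("top",a,.092))
for n,d in(("0",cv2.imread("pics/top0.png")),("f",t)):
    print(n,cv2.HoughCircles(cv2.medianBlur(cv2.cvtColor(d,6),3)[140:250,230:350],cv2.HOUGH_GRADIENT,1,20,param1=80,param2=20,minRadius=25,maxRadius=42))
```

```text
True [-1.52271319e-04  9.00300227e-05 -6.28697481e-04] [ 0.30773471  0.269143   -0.26356013]
30.1417
(395.88775510204084, 238.59183673469389) [ 0.48672521 -0.27826509  0.092     ]
0 [[[62.5 52.5 34.2]]]
f [[[60.5 53.5 32.2]
  [78.5 64.5 34.8]]]
```

View pics/f.png

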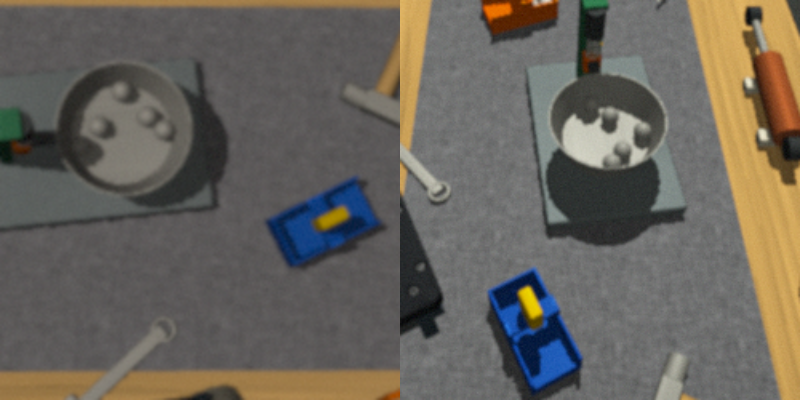

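The scoop stands upright and empty at crop (325,220), clear of the scale. All five balls are in the pan: the side view shows the fifth in shadow at (590,112). The robot is clear of everything.

```bash
python3 -c "
from bench import ctrl
print(ctrl.sign_off())"
```

```text
the job is handed in; nothing more can be done
None
```

Job handed in at about 30 s: all five steel balls are in the pan, one more than the stop needs; the blue scoop stands empty and upright about 0.26 m from the pan's centre, and the orange scoop was never touched (the pan's sink itself was not measured).

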